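# Fit the open C-spacers under the nuts of two spare wheel spindles

## Task

Two spare grinding wheels stand on the bench on upright spindles, one thick and one thin, each with a nut on top and a low guard round the back. Slide each open C-shaped spacer, mouth first, onto the spindle its slot fits (the large spacer on the thick one, the small spacer on the thin one), in under the nut until the spindle is fully home in the slot, and leave it lying flat on the wheel. Leave the chisel, the stones and the agate slab where they are.

Things in the scene. Friction and masses are not known exactly. Their poses are not given: they have to be found in the camera images.
- large_spacer_lug (a point): Grip point of the large aluminium C-spacer (about 150 g): centre of the upright lug at the C's closed end. Lug 14 mm thick (y), 24 mm (x), top 54 mm above the spacer's underside; this point 34 mm above it. x points from lug to the slot's mouth, z up; the hole centre is 56 mm along +x. Starts flat on the bench, lug up, mouth away from the robot within 35 degrees.
- large_spacer_hole (a point): Centre of the half-round closed end of the large C-spacer's slot, half-way through its 10 mm plate (5 mm above its underside); axes as the lug's. Flat disc 80 mm across with a parallel slot 30 mm wide, open along +x and flared at the mouth 33 mm ahead of this point; a 26 mm wide tail carries the lug.
- small_spacer_lug (a point): Grip point of the small aluminium C-spacer (about 110 g): centre of the upright lug at the C's closed end. Lug 14 mm thick (y), 24 mm (x), top 54 mm above the spacer's underside; this point 34 mm above it. x points from lug to the slot's mouth, z up; the hole centre is 50 mm along +x. Starts flat on the bench, lug up, mouth away from the robot within 35 degrees.
- small_spacer_hole (a point): Centre of the half-round closed end of the small C-spacer's slot, half-way through its 10 mm plate (5 mm above its underside); axes as the lug's. Flat disc 64 mm across with a parallel slot 20 mm wide, open along +x and flared at the mouth 27 mm ahead of this point; a 26 mm wide tail carries the lug.
- thick_spindle_seat (a point): On the axis of the thick upright spindle (24 mm diameter), at the grinding wheel's top face, 37 mm above the bench; the spacer's underside rests here. Fixed nut 46 mm across, 17 to 33 mm above this point; spindle end 41 mm above. Wheel 100 mm across, foot 124 mm, fixed. Guard wall round the +x side (56 to 60 mm from the axis, 10 mm higher than the wheel); open side is -x, z up.
- thin_spindle_seat (a point): On the axis of the thin upright spindle (14 mm diameter), at the grinding wheel's top face, 37 mm above the bench; the spacer's underside rests here. Fixed nut 34 mm across, 17 to 33 mm above this point; spindle end 41 mm above. Wheel 100 mm across, foot 124 mm, fixed. Guard wall round the +x side (56 to 60 mm from the axis, 10 mm higher than the wheel); open side is -x, z up.
- chisel_mid (a point): Wooden-handled stone chisel, 190 mm long along its y, 29 mm high, lying on the bench; middle of it. A bystander, not to be moved.
- stone_tan_mid (a point): Rough brown-tan stone 34x45x26 mm; its middle. A bystander, not to be moved.
- stone_brown_mid (a point): Rough brown stone 40x48x24 mm; its middle. A bystander, not to be moved.
- agate_slab_mid (a point): Flat banded agate slab 51x73x7 mm; its middle. A bystander, not to be moved.

How it is judged:
At the end, for the whole second after the job is handed in: The large spacer is on the thick spindle and the small spacer on the thin one: each hole centre within 8 mm of the spindle's axis, its underside resting on the wheel's top (within 3 mm), flat within 0.06 rad, at rest and let go (horizontal distance between large_spacer_hole and thick_spindle_seat below 0.008 m and z of large_spacer_hole in the frame of thick_spindle_seat between 0.002 and 0.008 m and angle between each of large_spacer_hole, small_spacer_hole's own z axis and vertical below 0.06 rad and linear speed of each of large_spacer, small_spacer below 0.02 m/s and horizontal distance between small_spacer_hole and thin_spindle_seat below 0.008 m and z of small_spacer_hole in the frame of thin_spindle_seat between 0.002 and 0.008 m); the robot touches nothing.
It fails at once if the chisel is moved more than 30 mm (distance of chisel_mid from where it was at the start of the episode above 0.03 m).
It fails at once if the tan stone is moved more than 30 mm (distance of stone_tan_mid from where it was at the start of the episode above 0.03 m).
It fails at once if the brown stone is moved more than 30 mm (distance of stone_brown_mid from where it was at the start of the episode above 0.03 m).
It fails at once if the agate slab is moved more than 30 mm (distance of agate_slab_mid from where it was at the start of the episode above 0.03 m).
It also fails if it takes over 58 s, if anything falls off the work surface, if the arm or the gripper's body presses on something with over 40 N, if the wrist force passes 120 N, or if a joint passes its speed limit or range.

## Robot

A 6-joint arm with a two-finger parallel gripper is mounted at the origin on a cart in front of the work surface, level with it; the furniture and walls round the work are solid. World frame = base frame: x ahead of the robot, y to its left, z up, the work surface at z = 0. Lengths are in m, angles in rad, forces in N, time in s.
With the tool pointing down it reaches from about 0.225 to 0.875 m from the base axis. Payload 3.4 kg.
Tool frame: the origin (TCP) lies on the centre line of the jaws, within the pads' length; the fingertips stand 19 mm ahead of it and the grasp point (between the pads) is the TCP (nose_length is the distance from the TCP to the fingertips, in m); z points along the fingers, y is the direction in which the jaws open and shut (so a half turn about z gives the same grasp; the last joint's range is limited). The gripper opens to 85 mm and grips with 20 to 120 N. Pads are 22 mm wide; open, the fingers measure 114 mm over their backs; the gripper's body (76 mm by 85 mm) begins 54 mm behind the grasp point. The pads swing forward as they close: fully open they stand 13 mm farther back than shut.
Start: joints at [-0.121, 0.276, 1.505, -0, 1.361, -0.121], TCP at [0.575, -0, 0.221] pointing down, gripper open.
Joint ranges: [-2.89, 2.89], [-0.75, 2.08], [0.22, 2.7], [-1.18, 4.32], [0.11, 2.71], [-2.7, 2.7]. Speed limits (rad/s): [2.57, 2.57, 3.14, 3.14, 3.14, 3.14].

## Interface

Orientations are given as a unit quaternion [w, x, y, z].
In Python, from rig import * gives the robot as it stands.
- The arm moves only by the shell command python3 -m jog 'ROWS' [OPENING] [FORCE]. ROWS is JSON, one flat list of numbers, 6 for each row, row after row: the shift along the tool's x, y, z in mm, then the turn, a rotation vector about the tool's x, y, z in degrees. In form: [tx, ty, tz, wx, wy, wz, tx, ty, tz, wx, wy, wz, ...]. A call has 1 to 10 rows; each row is the pose to reach, as a shift and turn from the pose commanded when the call began, along the tool's axes at that moment; what a row does not reach only later rows make up. A row lasts 1/8 s, in which the tool goes at most 62.5 mm and 10.7 degrees, less where a joint would pass 70% of its speed; a pose out of reach is approached as far as the arm can. A call with a gripper value outside its range is refused whole. OPENING is the closure, from 0 (fully open) to 1 (shut), set as the call begins (- or left out, the last holds). The fingers move at their own pace and stop on an object; FORCE is the grip in N (left out, the last holds). Time passes only in rows, so rows that repeat a pose let the fingers close. It gives the time, the measured TCP pose, the force and the opening at its end, in the units of the state.
- get_state(): the state, without advancing time (a new reading comes with each control period).
- get_image(name): name is "scene" or "side" or "wrist"; returns a dict with "frame" (480x640x3 uint8, red, green, blue), "camera_matrix" (3x3 intrinsics, pixels), "k1" (the pictures are not rectified: a ray, as slopes to the right and down, at radius r is drawn at 1 + k1 r^2 times it, then the intrinsics apply), "rvec" (rotation vector, rad) and "tvec" (3), from world to camera coordinates, as OpenCV has them. Camera axes: x right, y down, z forward; pixel columns grow to the right and rows downward; lengths in m; the calibration is good to about 2 mm. A picture is of the moment at which its call begins. There is no depth.
- sign_off(): hands the job in, once; it reports no verdict.
The state is a dict: "clock": time; "qpos": joint angles; "qd": joint speeds; "effort": joint torques, N m; "position": TCP position; "ee_rot": TCP orientation; "contact_force": force on the tool from outside, world axes, zero at the start; "moment": the same for the moment, N m; "width": finger opening in m.
Only numpy, scipy, OpenCV 4.12 (cv2) and the standard library are available. Lean on these libraries where they do the work, as an engineer would, in place of code of your own. Each camera call takes 0.05 s, during which the arm holds its last target.

## Working session

There is one attempt and no reset: what is moved stays moved. The work goes in short steps, Python scripts to look and compute and a shell command to move; the robot and the scene stay as the last step left them, time stands still between calls to the robot, and variables do not carry over. Pictures are saved under pics/ and viewed, and the job is handed in when it is done.

```bash
ls; mkdir -p pics; cat > h.py <<'E'
from rig import *
import numpy as np, cv2
def cap(n,f):
    d=get_image(n); cv2.imwrite('pics/'+f,cv2.cvtColor(d['frame'],cv2.COLOR_RGB2BGR)); np.save('pics/'+f+'.npy',{k:d[k] for k in d if k!='frame'},allow_pickle=True); return d
def cal(f): return np.load('pics/'+f+'.npy',allow_pickle=True).item()
def ray(d,u,v):
    K=np.array(d['camera_matrix']);p=np.array([(u-K[0,2])/K[0,0],(v-K[1,2])/K[1,1]])
    q=p.copy()
    for _ in range(30): q=p/(1+d['k1']*(q@q))
    R=cv2.Rodrigues(np.array(d['rvec'],float))[0]; t=np.array(d['tvec'],float).ravel()
    return -R.T@t, R.T@np.array([q[0],q[1],1])
def onz(d,u,v,z):
    c,r=ray(d,u,v); return c+r*(z-c[2])/r[2]
def proj(d,P):
    R=cv2.Rodrigues(np.array(d['rvec'],float))[0]; t=np.array(d['tvec'],float).ravel()
    X=(R@np.atleast_2d(P).T).T+t; q=X[:,:2]/X[:,2:]; q=q*(1+d['k1']*(q**2).sum(1,keepdims=True))
    K=np.array(d['camera_matrix']); return q*[K[0,0],K[1,1]]+K[:2,2]
E
python3 - <<'E'
from h import *
for n in ['scene','side','wrist']:
    d=cap(n,n+'0.png'); print(n,onz(d,320,240,0),-cv2.Rodrigues(np.array(d['rvec']))[0].T@np.array(d['tvec']).ravel(), d['k1'])
print(get_state())
E
```

```text
pics
scene [0.51597005 0.05560981 0.        ] [-0.20658988 -0.30647082  0.82718093] 0.045108981446021865
side [0.51074617 0.02779245 0.        ] [0.09016227 0.62514216 0.56959723] 0.025457921043627544
wrist [ 0.57880466 -0.04244264  0.        ] [0.57446217 0.0838277  0.37325984] 0.02802381026094088
{'clock': 0.15, 'qpos': array([-1.21035500e-01,  2.76466383e-01,  1.50581279e+00, -4.41975060e-06,
        1.36067848e+00, -1.20992480e-01]), 'qd': array([-5.84996859e-04, -4.03463264e-04, -4.23797859e-03, -2.16841183e-05,
       -6.16836255e-04,  8.26401073e-04]), 'effort': array([ 9.65923646e-04, -4.17143512e+01, -2.46032345e+01, -1.26433165e-04,
        7.58384820e-03, -3.43765259e-05]), 'position': array([5.74615507e-01, 1.93314258e-05, 2.20140696e-01]), 'ee_rot': array([-5.35999558e-04,  7.07121499e-01,  7.07091733e-01, -4.22514912e-04]), 'contact_force': array([-0.26570977, -0.63312476,  0.51460507]), 'moment': array([ 0.02855751, -0.01163219,  0.05777449]), 'width': 0.0854096944706952}
```

View pics/scene0.png

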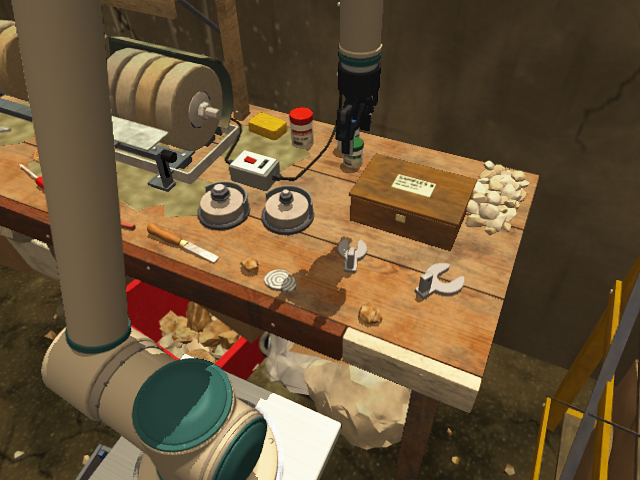

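View pics/side0.png

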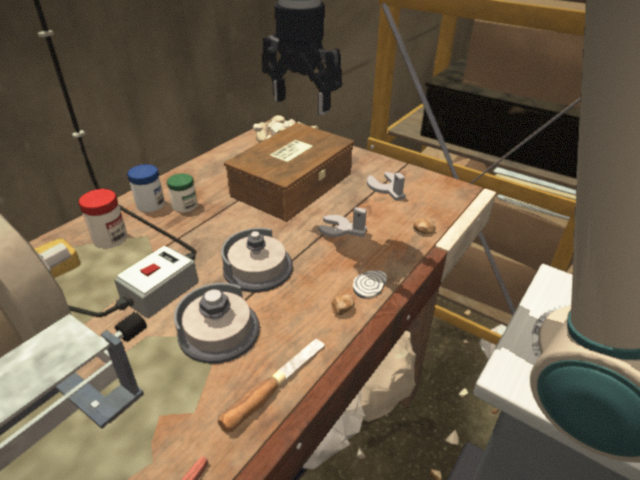

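View pics/wrist0.png

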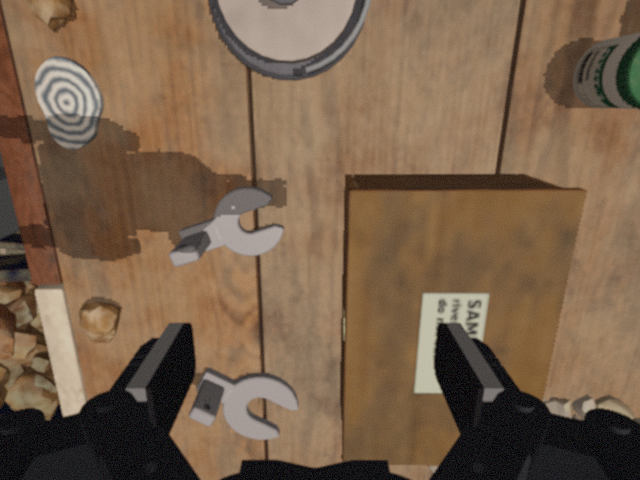

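```bash
python3 - <<'E'
from h import *
s=cv2.imread('pics/scene0.png');a=cv2.resize(s[165:245,190:325],None,fx=5.9,fy=5.9,interpolation=cv2.INTER_CUBIC);cv2.imwrite('pics/z1.png',a)
s=cv2.imread('pics/side0.png');a=cv2.resize(s[220:365,165:305],None,fx=4,fy=4,interpolation=cv2.INTER_CUBIC);cv2.imwrite('pics/z2.png',a)
s=cv2.imread('pics/wrist0.png');a=cv2.resize(s[170:450,150:320],None,fx=2.1,fy=2.1,interpolation=cv2.INTER_CUBIC);cv2.imwrite('pics/z3.png',a)
E
```

```text
(no output)
```

View pics/z1.png

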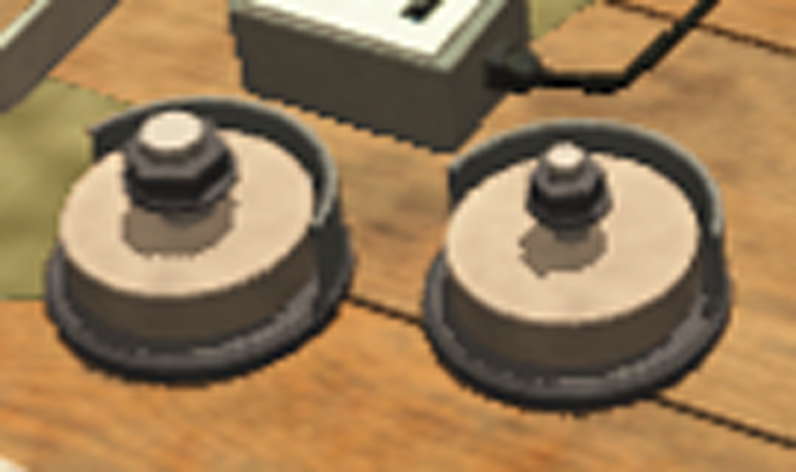

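View pics/z2.png

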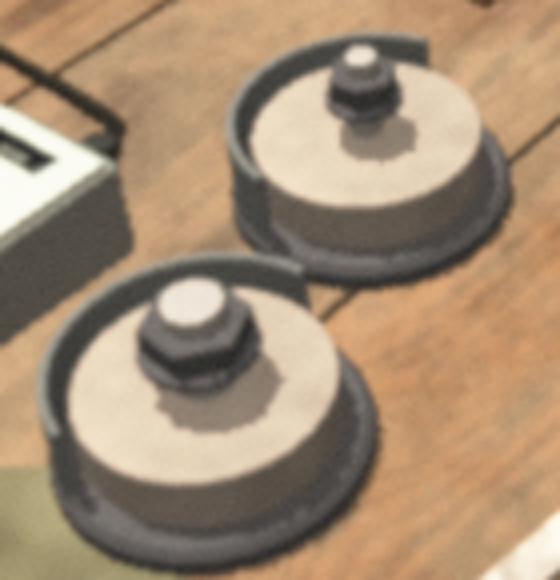

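View pics/z3.png

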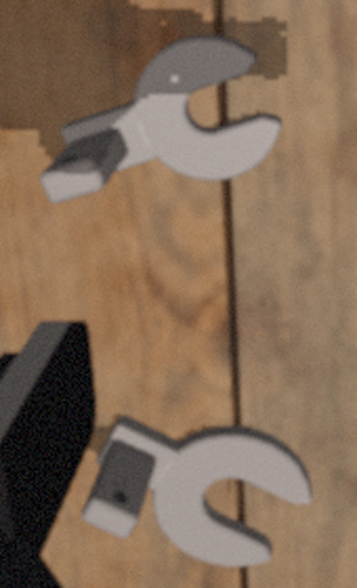

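```bash
cat >> h.py <<'E'
from scipy.optimize import least_squares
def model(x,y,th,R,w,L,z0=0):
    c,s=np.cos(th),np.sin(th); M=np.array([[c,-s],[s,c]])
    out=[]
    def add(P,z): P=np.array(P,float)/1000; out.append(np.c_[P@M.T+[x,y],np.full(len(P),z0+z/1000)])
    a=np.arcsin(w/2/R); t=np.linspace(a,2*np.pi-a,60)
    b=np.linspace(np.pi*1.5,np.pi*.5,20)
    C=np.r_[np.c_[R*np.cos(t),R*np.sin(t)],np.c_[w/2*np.cos(b),w/2*np.sin(b)]]
    add(np.r_[C,C[:1]],10)
    Q=[[-L-12,-7],[-L+12,-7],[-L+12,7],[-L-12,7],[-L-12,-7]]
    add(Q,54); add(Q,10); add([[-L-12,-7]],54)
    return out
def wheel(x,y,ds,dn):
    t=np.linspace(0,2*np.pi,50); ci=lambda r,z:np.c_[x+r*np.cos(t),y+r*np.sin(t),0*t+z]
    return [ci(.05,.037),ci(.062,0.005),ci(ds/2,.078),ci(ds/2,.037)]
def draw(img,d,polys,col):
    for P in polys: cv2.polylines(img,[np.round(proj(d,P)*16).astype(np.int32)],False,col,1,cv2.LINE_AA,4)
E
python3 - <<'E'
from h import *
W=cal('wrist0.png');S=cal('scene0.png');D=cal('side0.png')
def tri(obs):
    A=np.zeros((3,3));b=np.zeros(3)
    for d,u,v in obs:
        c,r=ray(d,u,v);r/=np.linalg.norm(r);P=np.eye(3)-np.outer(r,r);A+=P;b+=P@c
    return np.linalg.solve(A,b)
f=lambda z,a,x0,y0:(z[0]/a+x0,z[1]/a+y0)
for s,d in [((172,130),(192,300)),((565,157),(362,57))]:
    a=f(s,5.9,190,165);b=f(d,4,165,220);print('tri',tri([(S,*a),(D,*b)]),onz(S,*a,.078),onz(D,*b,.078))
# wheel-face fits
def circ(d,pts,z,R):
    P=np.array([onz(d,*p,z)[:2] for p in pts]);r=least_squares(lambda c:np.hypot(*(P-c).T)-R,P.mean(0));return r.x,np.abs(r.fun).max()
print(circ(S,[f(p,5.9,190,165) for p in [(60,230),(100,278),(180,295),(270,265),(312,200)]],.037,.05))
print(circ(S,[f(p,5.9,190,165) for p in [(448,225),(480,285),(560,323),(650,300),(697,240)]],.037,.05))
print(circ(D,[f(p,4,165,220) for p in [(70,405),(110,465),(185,485),(280,455),(340,375)]],.037,.05))
print(circ(D,[f(p,4,165,220) for p in [(250,150),(280,190),(350,208),(430,185),(480,130)]],.037,.05))
L=[(240,432),(290,455),(308,490),(270,562),(235,567),(190,550),(160,510)]
s=[(140,95),(155,60),(278,125),(255,165),(215,180),(170,165)]
for p,R in((L,.04),(s,.032)): print(circ(W,[f(q,2.1,150,170) for q in p],.01,R))
E
```

```text
tri [0.50479423 0.30427385 0.07655071] [0.50497249 0.30363895 0.078     ] [0.50210869 0.3057663  0.078     ]
tri [0.55351533 0.15813166 0.07585866] [0.55343796 0.15739041 0.078     ] [0.54950209 0.16117941 0.078     ]
(array([0.50551787, 0.30452958]), np.float64(0.0008846276304896525))
(array([0.55698831, 0.15764793]), np.float64(0.003361661873019485))
(array([0.50227854, 0.30539378]), np.float64(0.0008530580878215524))
(array([0.55278345, 0.16095833]), np.float64(0.001738433284729654))
(array([ 0.51814126, -0.22724042]), np.float64(0.0027004302858414236))
(array([ 0.51556042, -0.02206643]), np.float64(0.002240504211238569))
```

```bash
python3 - <<'E'
from h import *
small=(0.5156,-0.022,np.radians(25),32,20,50); large=(0.518,-0.227,np.radians(-20),40,30,56)
for n,(x0,y0,x1,y1),k in (('wrist',(150,160,330,450),2.05),('scene',(320,220,480,320),5),('side',(310,160,420,250),6)):
    d=cal(n+'0.png');im=cv2.imread('pics/'+n+'0.png')
    z=cv2.resize(im[y0:y1,x0:x1],None,fx=k,fy=k,interpolation=cv2.INTER_CUBIC)
    for m,c in((small,(0,0,255)),(large,(0,255,0))):
        for P in model(*m):
            q=(proj(d,P)+.5-[x0,y0])*k
            cv2.polylines(z,[np.round(q*16).astype(np.int32)],False,c,1,cv2.LINE_AA,4)
    cv2.imwrite(f'pics/o_{n}.png',z)
a=cv2.imread('pics/o_scene.png');print(a.shape)
E
```

```text
(500, 800, 3)
```

View pics/o_wrist.png

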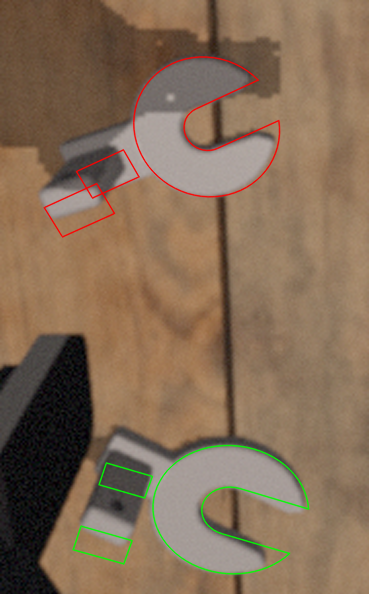

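View pics/o_scene.png

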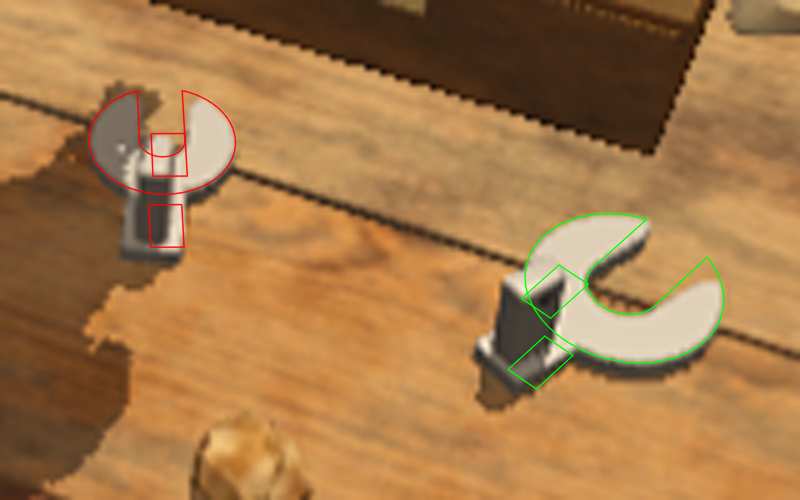

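```bash
cat > ov.py <<'E'
from h import *
def ov(small,large,suf='0'):
  for n,(x0,y0,x1,y1),k in (('wrist',(150,160,330,450),2.05),('scene',(320,220,480,320),5),('side',(310,160,420,250),6)):
    d=cal(n+'0.png');im=cv2.imread('pics/'+n+'0.png')
    z=cv2.resize(im[y0:y1,x0:x1],None,fx=k,fy=k,interpolation=cv2.INTER_CUBIC)
    for m,c in((small,(0,0,255)),(large,(0,255,0))):
        for P in model(*m):
            q=(proj(d,P)+.5-[x0,y0])*k
            cv2.polylines(z,[np.round(q*16).astype(np.int32)],False,c,1,cv2.LINE_AA,4)
    cv2.imwrite(f'pics/o_{n}{suf}.png',z)
E
python3 -c "
from ov import *
ov((0.5163,-0.0215,np.radians(13),32,20,50),(0.5185,-0.228,np.radians(-29),40,30,56),'1')"
```

```text
(no output)
```

View pics/o_wrist1.png

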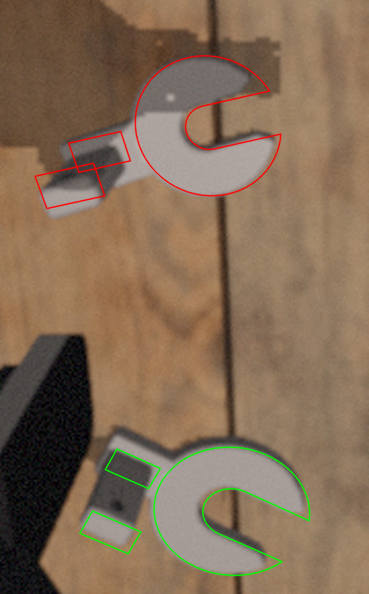

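View pics/o_scene1.png

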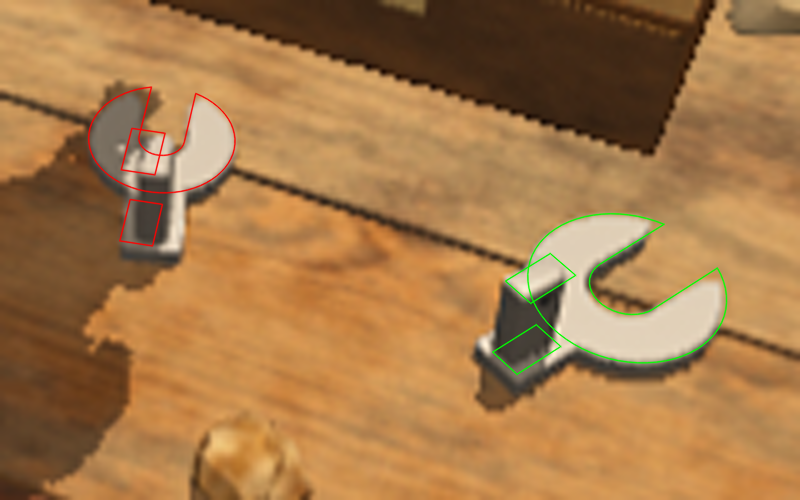

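View pics/o_side1.png

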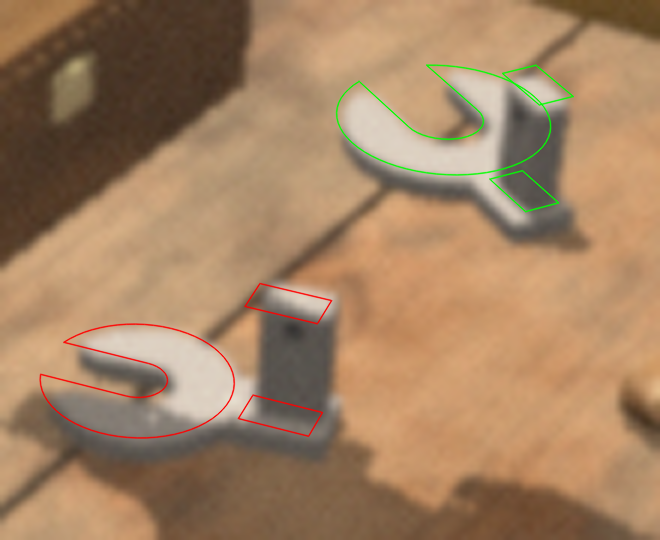

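```bash
python3 -m jog '[-5,-15,13,0,0,10.4,-10,-30,26,0,0,20.8,-16,-45,39,0,0,31.2,-21,-60,52,0,0,41.6,-26,-75,65,0,0,52,-31,-90,78,0,0,62.4,-37,-106,90,0,0,72.5,-37,-106,90,0,0,72.5,-37,-106,90,0,0,72.5]' 0 40
python3 -c "
from h import *
cap('wrist','wrist1.png')
print(get_state()['position'],get_state()['ee_rot'])"
```

```text
clock: 1.27
position: [0.4701, -0.037, 0.1313]
ee_rot: [0.0, 0.988, 0.153, 0.001]
contact_force: [0.2, -0.4, 0.9]
width: 0.0857
[ 0.47037767 -0.0370732   0.13144099] [2.86222512e-04 9.88212345e-01 1.53085860e-01 9.99717468e-04]
```

View pics/wrist1.png

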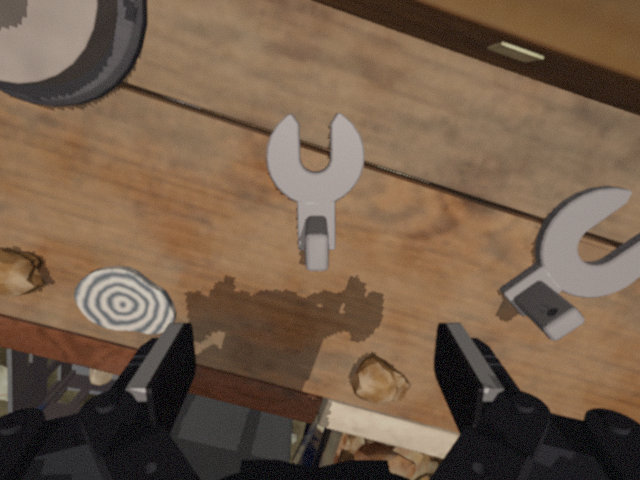

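```bash
python3 - <<'E'
from h import *
d=cal('wrist1.png');im=cv2.imread('pics/wrist1.png')
for m,c in(((0.516,-.0218,np.radians(17.5),32,20,50),(0,0,255)),((0.5185,-0.228,np.radians(-29.5),40,30,56),(0,255,0))): draw(im,d,model(*m),c)
cv2.imwrite('pics/o2.png',cv2.resize(im[90:350,240:640],None,fx=2,fy=2))
E
```

```text
(no output)
```

View pics/o2.png

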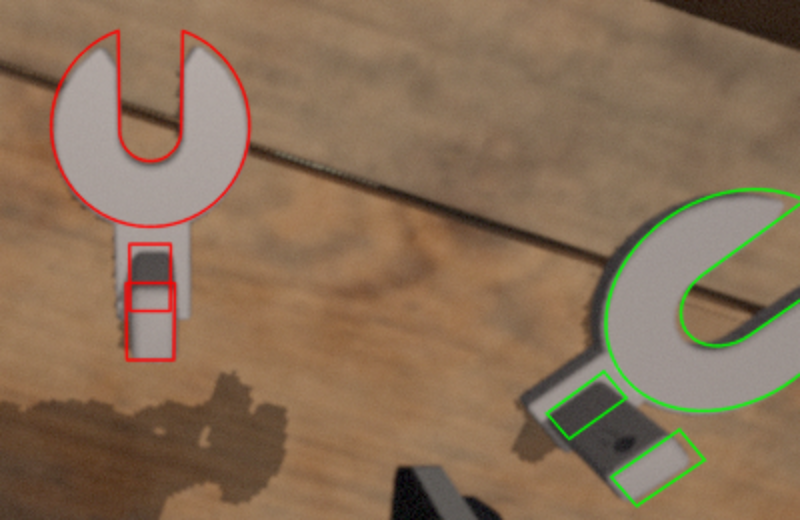

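```bash
python3 -m jog '[-2,0,40,0,0,0,-2,0,75,0,0,0,-2,0,95,0,0,0,-2,0,95,0,0,0]' 0 
python3 -m jog '[0,0,0,0,0,0,0,0,0,0,0,0,0,0,0,0,0,0,0,0,0,0,0,0,0,0,0,0,0,0,0,0,0,0,0,0]' 1 60
```

```text
clock: 1.82
position: [0.467, -0.0373, 0.0349]
ee_rot: [-0.0, 0.988, 0.153, -0.001]
contact_force: [0.4, -0.1, 0.3]
width: 0.0852
clock: 2.58
position: [0.4676, -0.0379, 0.0364]
ee_rot: [0.0, 0.988, 0.152, 0.001]
contact_force: [0.1, -1.2, 5.1]
width: 0.0117
```

```bash
python3 -m jog '[0,0,-40,0,0,0,0,0,-85,0,0,0,0,0,-85,0,0,0,0,0,-85,0,0,0]'
python3 -c "
from h import *
cap('wrist','wrist2.png');cap('side','side2.png')"
```

```text
clock: 3.08
position: [0.4661, -0.0373, 0.12]
ee_rot: [-0.0, 0.988, 0.152, -0.001]
contact_force: [-0.2, -0.4, -0.6]
width: 0.0117
```

View pics/wrist2.png

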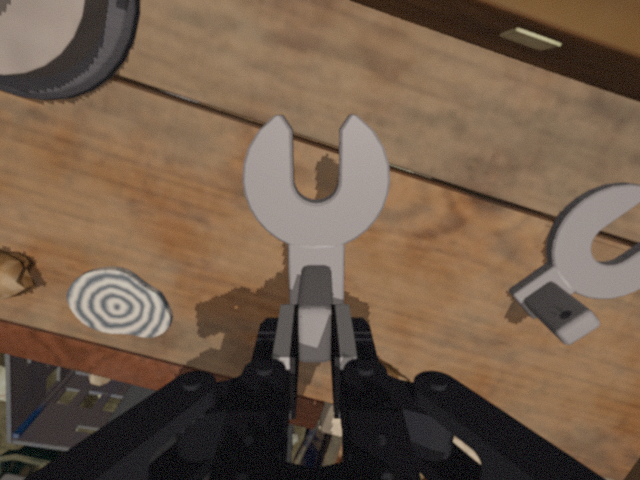

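View pics/side2.png

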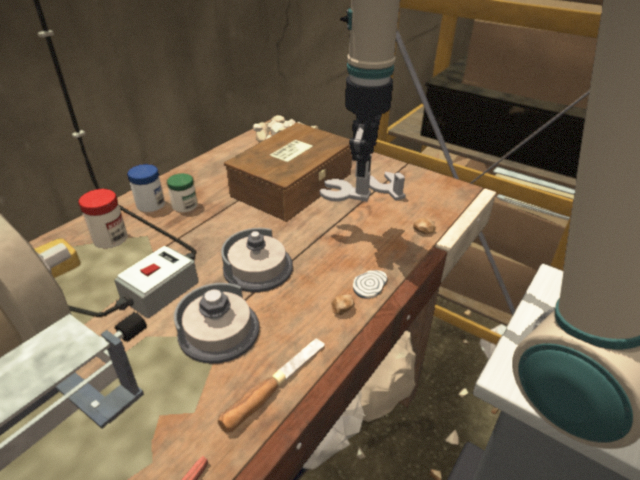

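```bash
python3 - <<'E'
from h import *
S=cal('scene0.png');D=cal('side0.png');f=lambda z,a,x0,y0:(z[0]/a+x0,z[1]/a+y0)
for nm,c,ps,pd in (('thick',(.5037,.305),[(92,130),(320,215)],[(303,268),(52,430)]),('thin',(.553,.159),[(450,172),(716,235)],[(427,40),(258,175)])):
    for d,k,pp in((S,(5.9,190,165),ps),(D,(4,165,220),pd)):
        for p in pp:
            P=onz(d,*f(p,*k),.047)[:2]-c; print(nm,p,np.hypot(*P),np.degrees(np.arctan2(P[1],P[0])))
d=cal('wrist2.png');z=.12-.0355+.01
P=np.array([onz(d,*p,z)[:2] for p in [(246,165),(255,205),(275,232),(385,165),(377,205),(355,232),(262,133),(372,133)]])
r=least_squares(lambda c:np.hypot(*(P-c).T)-.032,P.mean(0));print(r.x,r.fun)
q=r.x-[.4662,-.0373];a=np.radians(17.5);print(q@[np.cos(a),np.sin(a)],q@[-np.sin(a),np.cos(a)])
m=[onz(d,u,v,z)[:2] for u,v in((293,150),(341,150),(294,185),(340,185))];A=(m[0]+m[1])/2-(m[2]+m[3])/2;print(np.degrees(np.arctan2(A[1],A[0])),np.hypot(*(m[2]-m[3])))
E
```

```text
thick (92, 130) 0.0560533301583111 71.91549522605406
thick (320, 215) 0.05872271083467857 -79.24885858410795
thick (303, 268) 0.05745485619208056 -87.60695964128404
thick (52, 430) 0.058669152160451134 73.23945071857452
thin (450, 172) 0.05504926259224242 84.75801538457593
thin (716, 235) 0.05963216484254061 -75.53882391894409
thin (427, 40) 0.054991971274829396 -79.13277821243263
thin (258, 175) 0.05905409949581277 83.99180648987497
[ 0.51455866 -0.02170504] [-0.00195545 -0.00259039 -0.00114874 -0.00230672 -0.00249007 -0.00158913
 -0.00327666 -0.00260411]
0.050809971842009964 0.0003314518652303879
17.569548551249376 0.01982174292234065
```

```bash
python3 -m jog '[6,-40,0,0,0,0,15,-80,0,0,0,0,24,-120,0,0,0,0,31,-161,0,0,0,0,31,-161,0,0,0,0,31,-161,0,0,0,0]'
python3 -c "
from h import *
cap('wrist','wrist3.png');s=get_state();print(s['position'],s['ee_rot'])"
```

```text
clock: 3.92
position: [0.4476, 0.1249, 0.1198]
ee_rot: [0.0, 0.988, 0.153, -0.001]
contact_force: [-0.4, -0.6, -1.9]
width: 0.0119
[0.44789815 0.12454775 0.12003806] [ 2.73192361e-04  9.88377069e-01  1.52019731e-01 -8.34538275e-04]
```

View pics/wrist3.png

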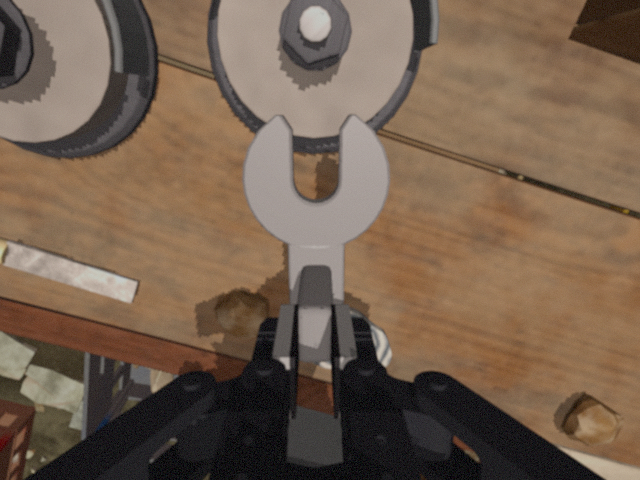

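```bash
python3 - <<'E'
from h import *
d=cal('wrist3.png');p=np.array([.44775,.1247])
a=2*np.arctan2(.1525,.98838);print(np.degrees(a)); 
for u,v,z in ((315,24,.078),(316,32,.07)):
    P=onz(d,u,v,z)[:2];q=P-p;print(P,q@[np.cos(a),np.sin(a)],q@[np.sin(a),-np.cos(a)])
P=np.array([onz(d,*q,.037)[:2] for q in [(210,40),(225,85),(255,118),(355,130),(390,100),(410,62)]])
r=least_squares(lambda c:np.hypot(*(P-c).T)-.05,P.mean(0));q=r.x-p;print(r.x,r.fun,q@[np.cos(a),np.sin(a)],q@[np.sin(a),-np.cos(a)])
E
```

```text
17.542328972983853
[0.55364155 0.15913275] 0.111345401919861 -0.0009146390621510604
[0.55194397 0.15812332] 0.10942251283128195 -0.00046381359519610734
[0.552101   0.16004489] [ 1.89301467e-03  6.39616368e-04 -1.01384821e-03 -4.47792777e-05
  4.07262311e-04  1.55109645e-03] 0.11015141995957031 -0.0022486956024324054
```

```bash
python3 -m jog '[0,-1,25,0,0,0,0,-1,44,0,0,0,0,-1,44,0,0,0,0,-1,44,0,0,0]'
python3 -c "
from h import *
cap('side','side4.png');s=get_state();print(s['position'],s['ee_rot'])
a=cv2.imread('pics/side4.png');cv2.imwrite('pics/z4.png',cv2.resize(a[190:310,200:360],None,fx=5,fy=5,interpolation=cv2.INTER_CUBIC))"
```

```text
clock: 4.47
position: [0.4486, 0.1256, 0.0772]
ee_rot: [0.0, 0.988, 0.152, 0.0]
contact_force: [0.4, -0.2, -0.8]
width: 0.0118
[0.44885101 0.12578839 0.07750879] [6.65580370e-05 9.88432696e-01 1.51658073e-01 7.93264262e-04]
```

View pics/z4.png

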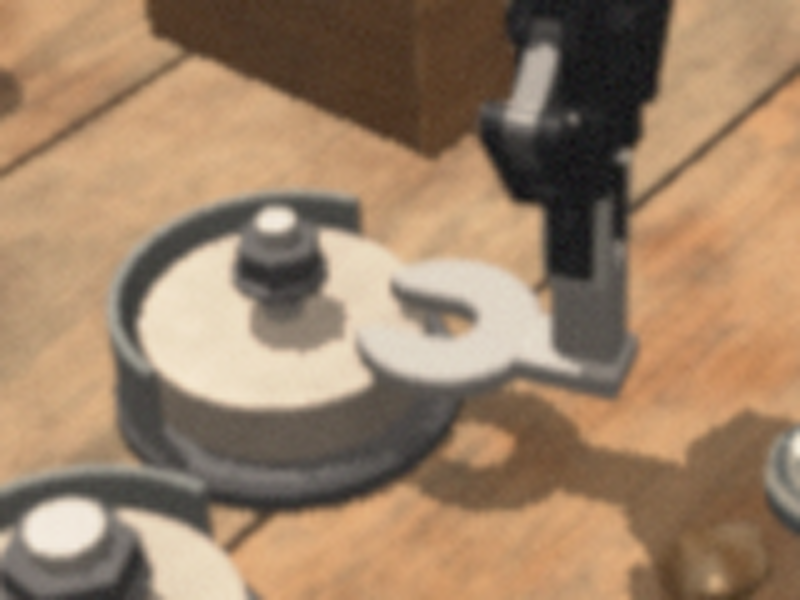

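```bash
python3 -m jog '[12,0,0,0,0,0,24,0,0,0,0,0,36,0,0,0,0,0,46,0,0,0,0,0,52,0,0,0,0,0,52,0,0,0,0,0]'
python3 -c "
from h import *
cap('side','side5.png');d=cap('wrist','wrist5.png');s=get_state();print(s['position'],s['ee_rot'])
a=cv2.imread('pics/side5.png');cv2.imwrite('pics/z5.png',cv2.resize(a[190:310,200:360],None,fx=5,fy=5,interpolation=cv2.INTER_CUBIC))"
```

```text
clock: 5.28
position: [0.4979, 0.142, 0.0767]
ee_rot: [0.0, 0.988, 0.152, -0.0]
contact_force: [0.6, -1.0, -1.6]
width: 0.0118
[0.49705393 0.14175567 0.07663811] [ 4.28081957e-05  9.88353366e-01  1.52175569e-01 -4.67349749e-04]
```

View pics/z5.png

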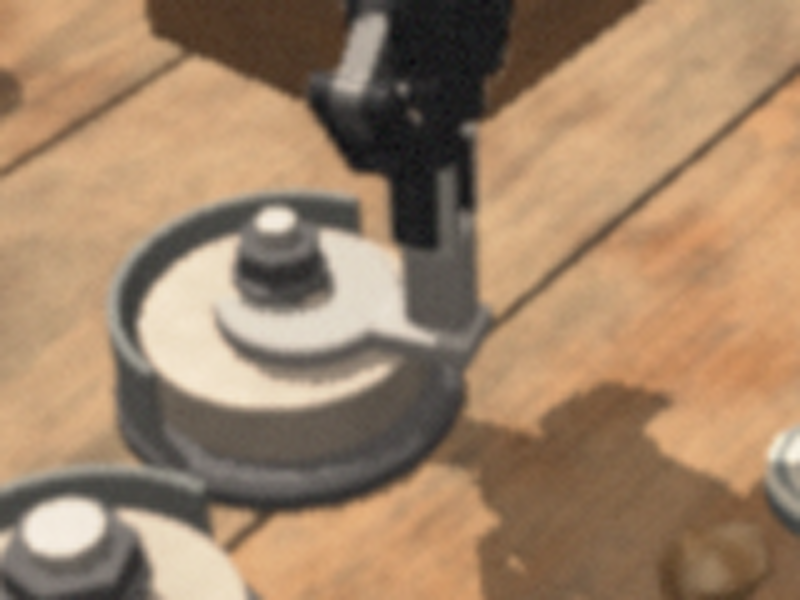

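View pics/wrist5.png

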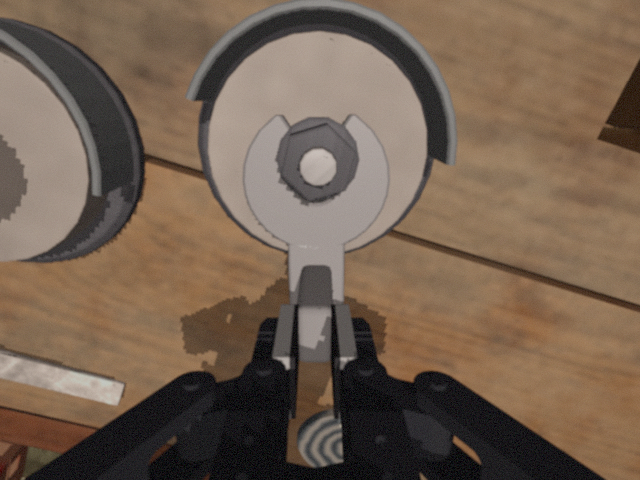

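```bash
python3 - <<'E'
from h import *
d=cal('wrist5.png');p=np.array([.4974,.1419]);a=np.radians(17.5)
X=lambda P:((P-p)@[np.cos(a),np.sin(a)],(P-p)@[np.sin(a),-np.cos(a)])
print(X(onz(d,318,167,.078)[:2]),X(onz(d,318.5,159.5,.07)[:2]))
P=np.array([onz(d,*q,.037)[:2] for q in [(207,140),(213,180),(230,215),(395,215),(415,190),(425,160),(330,30),(260,50),(390,57)]])
r=least_squares(lambda c:np.hypot(*(P-c).T)-.05,P.mean(0));print(X(r.x),r.fun)
P=np.array([onz(d,*p,.051)[:2] for p in [(246,165),(255,205),(275,232),(385,165),(377,205),(355,232),(262,133),(372,133)]])
r=least_squares(lambda c:np.hypot(*(P-c[:2]).T)-c[2],[*P.mean(0),.03]);print(X(r.x[:2]),r.x[2])
E
```

```text
(np.float64(0.05913182863107336), np.float64(0.0003397135110988019)) (np.float64(0.06069986984761125), np.float64(0.0005935983648114847))
(np.float64(0.059314244017652375), np.float64(-0.0002906094605273958)) [-9.31605712e-04 -8.07319534e-04  2.79194604e-04 -2.19959915e-03
 -6.11134250e-04 -1.91009082e-04 -8.87500738e-05 -1.83632190e-03
  2.18168553e-04]
(np.float64(0.04995645889589181), np.float64(-0.0003124457166243167)) 0.02969214949743808
```

```bash
python3 -m jog '[5,0,0,0,0,0,9,0,0,0,0,0,9,0,0,0,0,0,9,0,0,0,0,0,9,0,3,0,0,0,9,0,4.5,0,0,0,9,0,4.5,0,0,0]'

```

```text
clock: 6.25
position: [0.5062, 0.1442, 0.0733]
ee_rot: [0.0, 0.988, 0.152, 0.0]
contact_force: [-2.2, -2.3, 7.2]
width: 0.0119
```

```bash
python3 -m jog '[0,0,0,0,0,0,0,0,0,0,0,0,0,0,0,0,0,0,0,0,0,0,0,0,0,0,0,0,0,0]' 0
python3 -m jog '[0,0,-40,0,0,0,0,0,-80,0,0,0,-30,0,-90,0,0,0,-30,0,-90,0,0,0]'
python3 -c "
from h import *
cap('side','side6.png');d=cap('wrist','wrist6.png');s=get_state();print(s['position'],s['ee_rot'])
a=cv2.imread('pics/side6.png');cv2.imwrite('pics/z6.png',cv2.resize(a[190:310,200:360],None,fx=5,fy=5,interpolation=cv2.INTER_CUBIC))"
```

```text
clock: 6.88
position: [0.5061, 0.1445, 0.0722]
ee_rot: [0.0, 0.988, 0.152, -0.0]
contact_force: [0.6, 0.3, -0.1]
width: 0.0856
clock: 7.38
position: [0.4763, 0.1353, 0.1633]
ee_rot: [0.0, 0.988, 0.152, 0.0]
contact_force: [0.4, 0.3, 0.3]
width: 0.0855
[0.47782162 0.135594   0.16232441] [-1.38767001e-05  9.88369486e-01  1.52070595e-01  5.41533524e-04]
```

View pics/z6.png

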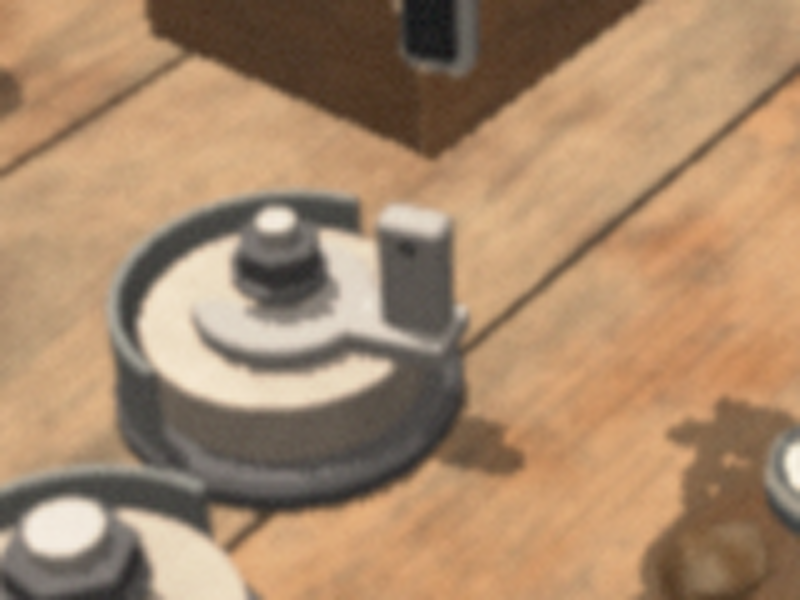

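View pics/wrist6.png

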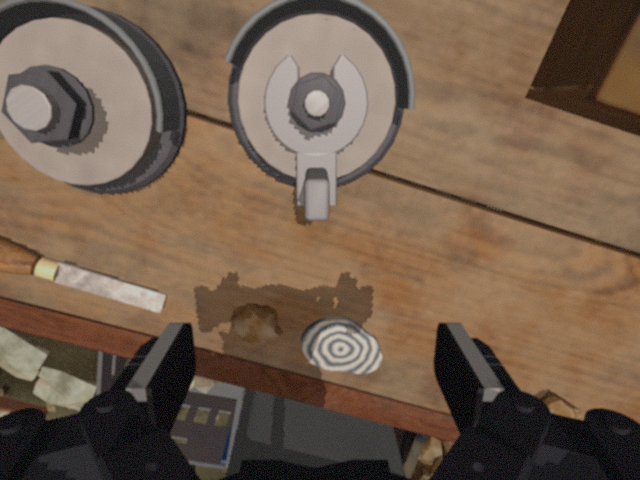

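```bash
python3 - <<'E'
from h import *
d=cal('wrist6.png')
def circ(pts,z,R=None):
    P=np.array([onz(d,*p,z)[:2] for p in pts])
    if R: r=least_squares(lambda c:np.hypot(*(P-c).T)-R,P.mean(0))
    else: r=least_squares(lambda c:np.hypot(*(P-c[:2]).T)-c[2],[*P.mean(0),.03])
    return r.x,np.abs(r.fun).max()
print('disc',circ([(265,105),(270,128),(285,148),(347,148),(362,128),(367,105),(275,72),(358,72)],.047))
print('wheel',circ([(237,90),(240,130),(262,165),(350,175),(385,140),(397,100),(300,14),(360,28)],.037,.05))
print('end',onz(d,317,103,.078),'nut',onz(d,317,102,.07))
print('thick wheel',circ([(5,150),(40,177),(80,186),(115,182),(150,150),(158,110),(130,55),(80,18)],.037,.05),onz(d,29,107,.078))
im=cv2.imread('pics/wrist6.png')
m=(.5552,.1595,np.radians(17.5),32,20,50,.037)
draw(im,d,model(*m),(0,0,255));cv2.imwrite('pics/o6.png',cv2.resize(im[0:240,180:480],None,fx=2.5,fy=2.5))
E
```

```text
disc (array([0.5515035 , 0.15871246, 0.03130356]), np.float64(0.00031147422976195854))
wheel (array([0.55241031, 0.15944595]), np.float64(0.0018103392359699877))
end [0.55394948 0.15913053 0.078     ] nut [0.55438818 0.15921456 0.07      ]
thick wheel (array([0.50348639, 0.30377192]), np.float64(0.004397116897306964)) [0.50509303 0.30502689 0.078     ]
```

View pics/o6.png

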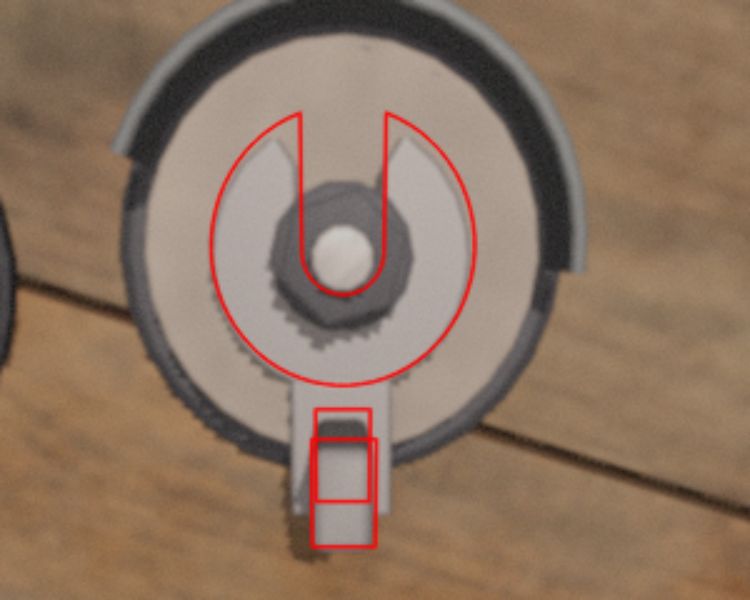

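```bash
python3 -m jog '[-15,45,0,0,0,6.7,-31,91,0,0,0,13.4,-46,136,0,0,0,20.1,-62,182,0,0,0,26.8,-77,227,10,0,0,33.5,-93,273,20,0,0,40.2,-108,318,33,0,0,47,-108,318,33,0,0,47,-108,318,33,0,0,47]'
python3 - <<'E'
from h import *
d=cap('wrist','wrist7.png');s=get_state();print(s['position'],s['ee_rot'])
im=cv2.imread('pics/wrist7.png')
draw(im,d,model(0.5185,-0.228,np.radians(-29.5),40,30,56),(0,255,0));cv2.imwrite('pics/o7.png',im)
E
```

```text
clock: 8.6
position: [0.4702, -0.1999, 0.1285]
ee_rot: [-0.001, 0.967, -0.255, -0.001]
contact_force: [-0.7, -0.7, -0.3]
width: 0.0854
[ 0.47032854 -0.19940772  0.12892103] [-4.45514241e-04  9.67164158e-01 -2.54151812e-01 -3.86479870e-04]
```

View pics/o7.png

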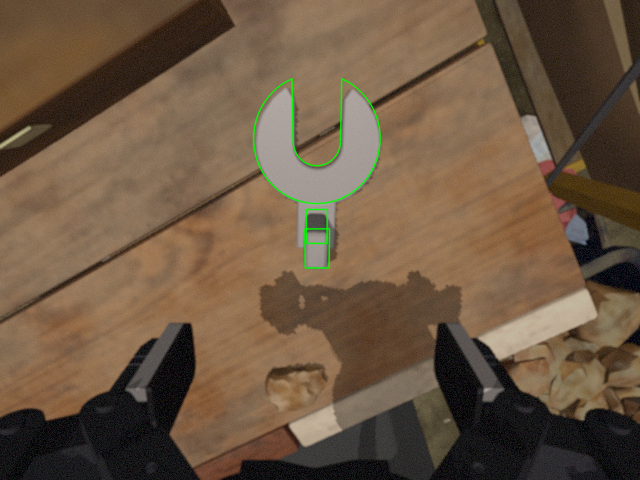

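```bash
python3 -m jog '[0,0,40,0,0,0,0,0,75,0,0,0,0,0,93,0,0,0,0,0,93,0,0,0]' 0 
python3 -m jog '[0,0,0,0,0,0,0,0,0,0,0,0,0,0,0,0,0,0,0,0,0,0,0,0,0,0,0,0,0,0,0,0,0,0,0,0]' 1 60
python3 -m jog '[0,0,-40,0,0,0,0,0,-85,0,0,0,0,0,-85,0,0,0,0,0,-85,0,0,0]'
python3 -c "
from h import *
cap('wrist','wrist8.png');print(get_state()['position'],get_state()['ee_rot'])"
```

```text
clock: 9.15
position: [0.4695, -0.1983, 0.0354]
ee_rot: [-0.001, 0.967, -0.254, -0.001]
contact_force: [0.1, 0.1, 0.1]
width: 0.0852
clock: 9.9
position: [0.4705, -0.2007, 0.0369]
ee_rot: [0.0, 0.967, -0.255, 0.001]
contact_force: [-0.1, 0.2, 5.6]
width: 0.0118
clock: 10.4
position: [0.4692, -0.1996, 0.1203]
ee_rot: [-0.0, 0.967, -0.255, -0.001]
contact_force: [-1.1, -0.5, -2.0]
width: 0.0113
[ 0.46882636 -0.19940908  0.11972257] [-5.58884933e-04  9.67030257e-01 -2.54655351e-01 -1.67991674e-03]
```

View pics/wrist8.png

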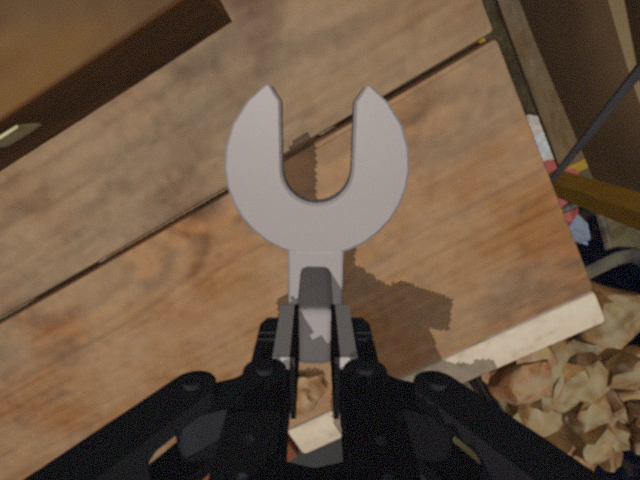

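```bash
python3 -m jog '[-33,-39,-20,0,0,-3,-66,-79,-40,0,0,-6,-98,-118,-40,0,0,-9,-131,-157,-40,0,0,-12,-164,-196,-40,0,0,-15,-197,-236,-40,0,0,-18,-229,-275,-40,0,0,-21,-262,-314,-40,0,0,-24,-295,-353,-40,0,0,-27,-328,-393,-40,0,0,-29.6]'
python3 -m jog '[0,0,0,0,0,0,0,0,0,0,0,0]'
python3 -c "
from h import *
cap('wrist','wrist9.png');print(get_state()['position'],get_state()['ee_rot'])"
```

```text
clock: 11.7
position: [0.3766, 0.3043, 0.1594]
ee_rot: [0.001, 1.0, 0.002, -0.002]
contact_force: [0.7, 0.6, -1.0]
width: 0.0117
clock: 11.95
position: [0.3771, 0.3025, 0.1597]
ee_rot: [0.001, 1.0, 0.001, -0.002]
contact_force: [0.2, 0.2, -2.4]
width: 0.0118
[0.37753828 0.30209877 0.16007289] [ 1.09082056e-03  9.99998533e-01  6.45463312e-04 -1.15222583e-03]
```

View pics/wrist9.png

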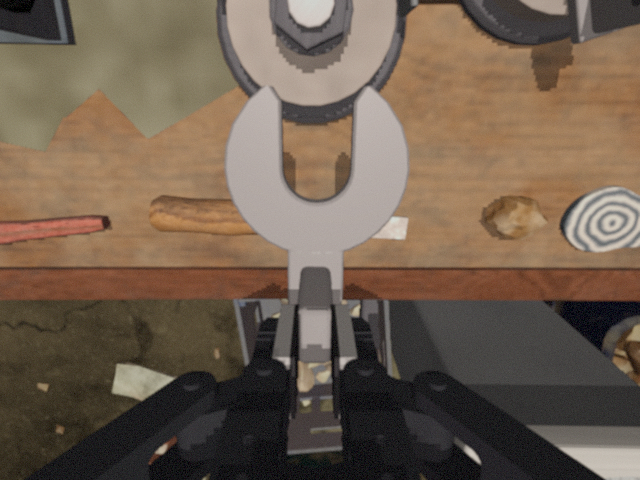

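```bash
python3 - <<'E'
from h import *
d=cal('wrist9.png');p=np.array([.3773,.3028])
print(onz(d,311,8,.078)[:2]-p)
P=np.array([onz(d,*q,.037)[:2] for q in [(226,20),(240,60),(265,90),(310,106),(350,98),(380,70),(395,35)]])
r=least_squares(lambda c:np.hypot(*(P-c).T)-.05,P.mean(0));print(r.x-p,r.x,r.fun)
z=.16-.0355+.01
m=np.array([onz(d,u,v,z)[:2] for u,v in((282,130),(353,130),(282,165),(353,165))])-p;print(m)
P=np.array([onz(d,*q,z)[:2] for q in [(227,155),(240,205),(275,243),(408,155),(395,205),(358,243)]])
r=least_squares(lambda c:np.hypot(*(P-c[:2]).T)-c[2],[*P.mean(0),.04]);print(r.x[:2]-p,r.x[2])
E
```

```text
[0.12367804 0.00224216]
[0.12669276 0.00152316] [0.50399276 0.30432316] [ 0.00063288 -0.0003601  -0.00011738 -0.00034665  0.0005794   0.00018484
 -0.00018643]
[[ 0.06971559  0.0139983 ]
 [ 0.06975107 -0.01522807]
 [ 0.05540571  0.01434833]
 [ 0.05543546 -0.01569616]]
[ 0.05402819 -0.00066745] 0.03807331218758111
```

```bash
python3 -m jog '[0,-2.4,35,0,0,0,0,-2.4,65,0,0,0,0,-2.4,83,0,0,0,0,-2.4,83,0,0,0,0,-2.4,83,0,0,0]'
python3 -m jog '[12,0,0,0,0,0,24,0,0,0,0,0,36,0,0,0,0,0,36,0,0,0,0,0]'
python3 -c "
from h import *
cap('side','side10.png');d=cap('wrist','wrist10.png');s=get_state();print(s['position'],s['ee_rot'])
a=cv2.imread('pics/side10.png');cv2.imwrite('pics/z10.png',cv2.resize(a[260:380,150:310],None,fx=5,fy=5,interpolation=cv2.INTER_CUBIC))"
```

```text
clock: 12.62
position: [0.379, 0.3052, 0.0789]
ee_rot: [-0.0, 1.0, 0.0, 0.0]
contact_force: [-0.4, 1.3, -2.2]
width: 0.012
clock: 13.12
position: [0.4158, 0.306, 0.0784]
ee_rot: [-0.0, 1.0, 0.0, 0.001]
contact_force: [0.1, 0.6, -1.6]
width: 0.0116
[0.41401337 0.30562722 0.07809283] [ 1.95802204e-04  9.99999629e-01  7.07749122e-04 -4.51362350e-04]
```

View pics/z10.png

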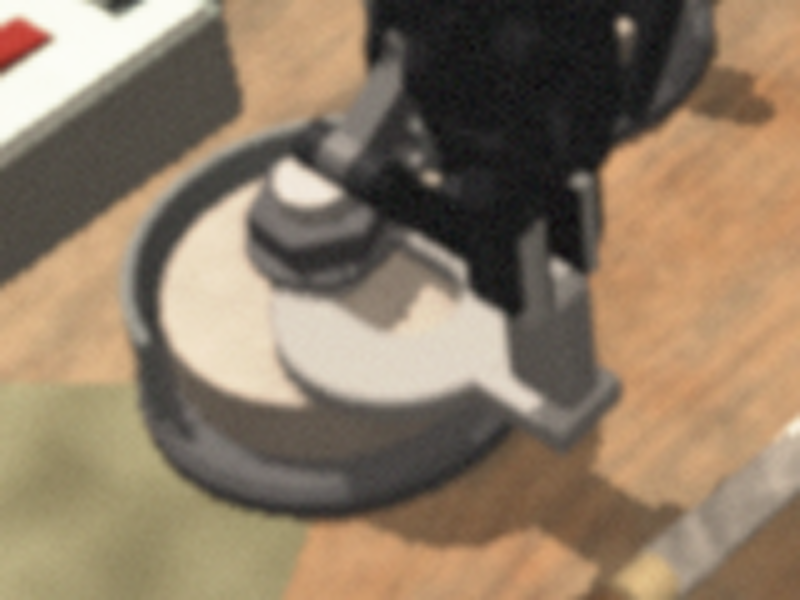

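View pics/wrist10.png

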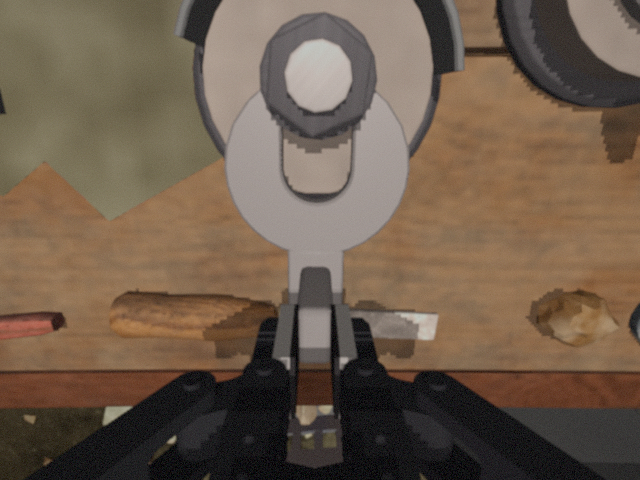

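```bash
python3 - <<'E'
from h import *
d=cal('wrist10.png');p=np.array([.4150,.3058])
print(onz(d,319,76,.078)[:2]-p,onz(d,318.5,76,.07)[:2]-p)
P=np.array([onz(d,*q,.037)[:2] for q in [(203,60),(207,95),(222,135),(415,135),(430,95),(433,60)]])
r=least_squares(lambda c:np.hypot(*(P-c).T)-.05,P.mean(0));print(r.x-p,r.x,r.fun)
z=.0527
m=np.array([onz(d,u,v,z)[:2] for u,v in((282,165),(353,165))])-p;print(m.mean(0))
E
python3 -m jog '[8,0,1,0,0,0,16,0,1.8,0,0,0,24,0,1.8,0,0,0,29,0,1.8,0,0,0,29,0,1.8,0,0,0,29,0,1.8,0,0,0]'
python3 -c "
from h import *
d=cap('wrist','wrist11.png');s=get_state();print(s['position'],s['ee_rot'])"
```

```text
[ 0.08914497 -0.00063156] [ 0.08950363 -0.00054046]
[ 0.09110995 -0.00081349] [0.50610995 0.30498651] [-5.82931393e-04 -7.77696088e-04 -8.21435280e-05  1.59173399e-04
 -6.23439054e-04 -9.47550109e-04]
[ 0.05529055 -0.00041023]
clock: 13.98
position: [0.4429, 0.3057, 0.0764]
ee_rot: [0.0, 1.0, 0.001, -0.0]
contact_force: [-0.4, -0.3, -2.6]
width: 0.0116
[0.44285004 0.30575162 0.07644754] [ 8.13852536e-05  9.99999598e-01  8.68186669e-04 -2.09696344e-04]
```

View pics/wrist11.png

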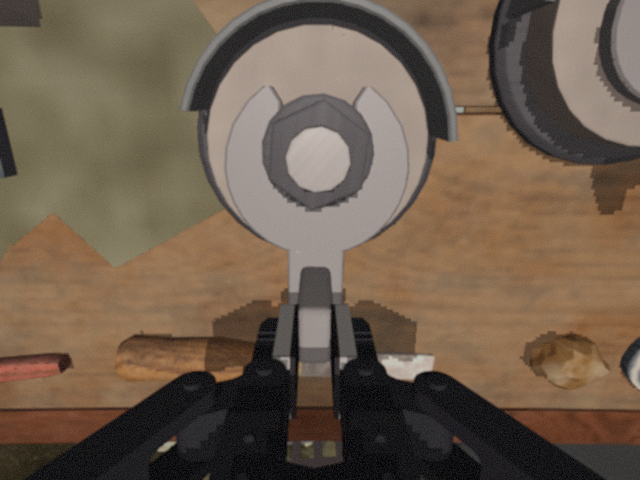

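```bash
python3 - <<'E'
from h import *
d=cal('wrist11.png');p=np.array([.4429,.3057])
print(onz(d,318.5,159.5,.078)[:2]-p,onz(d,318,151,.07)[:2]-p)
P=np.array([onz(d,*q,.037)[:2] for q in [(208,120),(213,175),(228,205),(408,205),(422,175),(428,130),(320,26),(270,38),(370,38)]])
r=least_squares(lambda c:np.hypot(*(P-c).T)-.05,P.mean(0));print(r.x-p,r.x,r.fun)
P=np.array([onz(d,*q,.051)[:2] for q in [(227,155),(240,205),(275,243),(408,155),(395,205),(358,243)]])
r=least_squares(lambda c:np.hypot(*(P-c[:2]).T)-c[2],[*P.mean(0),.04]);print(r.x[:2]-p,r.x[2])
E
```

```text
[ 0.06164337 -0.00043488] [ 0.06368775 -0.0003205 ]
[ 0.06042246 -0.00052311] [0.50332246 0.30517689] [ 4.90418338e-05 -4.57096562e-04 -5.36722880e-04 -2.13490757e-04
 -6.21960844e-04 -3.37783103e-04 -2.55617741e-04 -5.14439191e-04
  1.43326543e-04]
[ 0.05423321 -0.00028283] 0.038146099009202544
```

```bash
python3 -m jog '[3,0,0,0,0,0,6,0,0,0,0,0,6,0,0,0,0,0,6,0,2,0,0,0,6,0,3.8,0,0,0,6,0,3.8,0,0,0]'
```

```text
clock: 14.78
position: [0.4491, 0.3057, 0.0739]
ee_rot: [0.0, 1.0, 0.001, 0.0]
contact_force: [-1.8, -1.5, 7.0]
width: 0.012
```

```bash
python3 -m jog '[0,0,0,0,0,0,0,0,0,0,0,0,0,0,0,0,0,0,0,0,0,0,0,0,0,0,0,0,0,0]' 0
python3 -m jog '[0,0,-40,0,0,0,0,0,-80,0,0,0,-20,20,-110,0,0,0,-20,40,-120,0,0,0,-20,40,-120,0,0,0]'
python3 - <<'E'
from h import *
cap('side','side12.png');d=cap('wrist','wrist12.png');cap('scene','scene12.png');s=get_state();print(s['position'],s['ee_rot'])
a=cv2.imread('pics/side12.png');cv2.imwrite('pics/z12.png',cv2.resize(a[210:370,140:340],None,fx=3.7,fy=3.7,interpolation=cv2.INTER_CUBIC))
E
```

```text
clock: 15.4
position: [0.4492, 0.3059, 0.0726]
ee_rot: [0.0, 1.0, 0.001, -0.0]
contact_force: [0.5, -0.4, 0.1]
width: 0.0855
clock: 16.02
position: [0.4298, 0.2647, 0.1929]
ee_rot: [-0.0, 1.0, 0.0, 0.001]
contact_force: [-0.6, 0.6, -0.8]
width: 0.0857
[0.42927889 0.26566496 0.19141009] [ 2.07292792e-04  9.99999480e-01  4.98140821e-04 -8.65861250e-04]
```

View pics/z12.png

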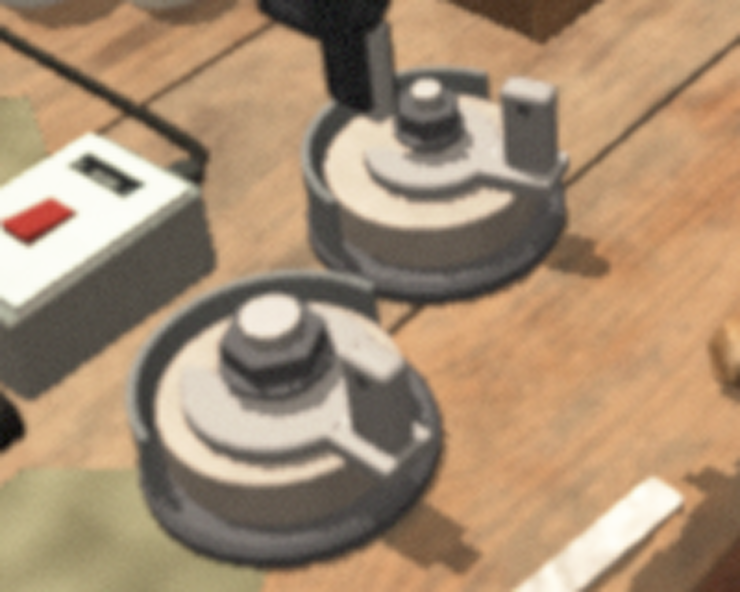

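View pics/wrist12.png

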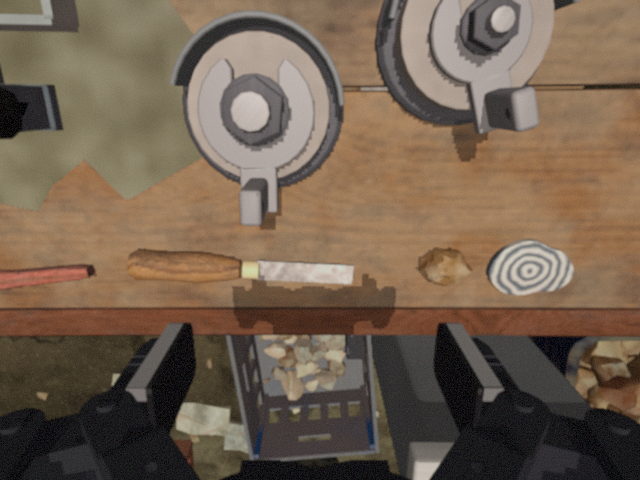

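View pics/scene12.png

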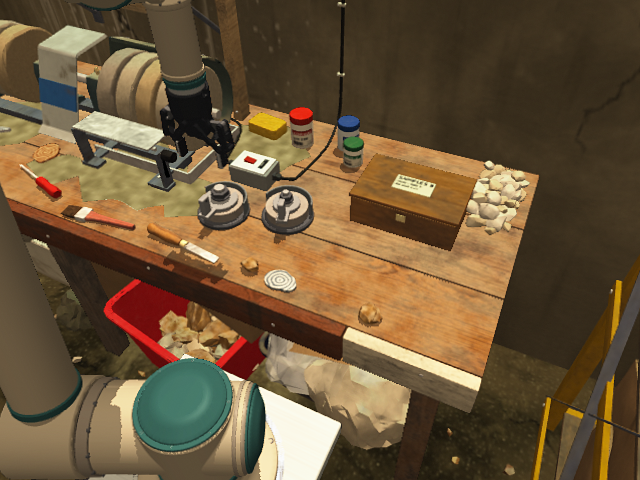

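```bash
python3 - <<'E'
from h import *
d=cal('wrist12.png')
def circ(pts,z):
    P=np.array([onz(d,*p,z)[:2] for p in pts])
    r=least_squares(lambda c:np.hypot(*(P-c[:2]).T)-c[2],[*P.mean(0),.03]);return r.x,np.abs(r.fun).max()
print('L disc',circ([(200,110),(208,140),(228,162),(290,160),(308,137),(314,105),(300,72),(210,75)],.047))
print('L wheel',circ([(188,105),(200,152),(225,177),(300,172),(325,140),(328,90),(258,31),(215,48)],.037),onz(d,249,112,.078))
print('S disc',circ([(431,30),(438,58),(460,78),(505,72),(525,48),(532,15)],.047))
print('S wheel',circ([(401,45),(420,88),(455,110),(545,60),(553,20)],.037),onz(d,502,18,.078))
E
```

```text
L disc (array([0.50211532, 0.30509774, 0.03874711]), np.float64(0.0007670506897061169))
L wheel (array([0.50145918, 0.30512608, 0.0506511 ]), np.float64(0.001461562815181297)) [0.50385515 0.30584164 0.078     ]
S disc (array([0.5532932 , 0.15966804, 0.03146739]), np.float64(0.0005540357522853465))
S wheel (array([0.55212553, 0.15871856, 0.04933089]), np.float64(0.0010408602481401588)) [0.5538414  0.16003863 0.078     ]
```

Both discs sit within about 2 mm of their spindle axes. Bystanders are unmoved and the arm is clear, so I'm handing in.

```bash
python3 -c "
from rig import *
print(get_state()['clock'],get_state()['contact_force'],sign_off())"
```

```text
the job is handed in; nothing more can be done
16.175 [-0.06830359  0.07416712 -0.40399527] None
```

I slid the small spacer onto the thin spindle and the large spacer onto the thick one. Each went in under the nut, was lowered until it touched the wheel (about 7 N), and was let go. I handed the job in at 16.2 s of the 58 s allowed.

- **Position:** in the last wrist picture both disc centres measured within about 2 mm of their spindle axes, against a limit of 8 mm. Different features (spindle tip and wheel edge) gave spindle positions up to about 2.5 mm apart, roughly the calibration error.
- **Height and tilt:** the tool height at release put the undersides within about 1.5 mm of the wheel tops. I judged flatness only by eye from the side picture, where both spacers looked flat.
- **Everything else:** the chisel, stones and slab showed no visible movement. The open gripper was about 0.19 m above the bench, with no contact force.

No check failed.

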